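Latch the adapter clamp and set the load pointer

ROBOT

A 6-joint arm with a two-finger parallel gripper is mounted at the origin on the work surface. World frame = base frame: x ahead of the robot, y to its left, z up, the work surface at z = 0. Lengths are in m, angles in rad, forces in N, time in s.
With the tool pointing down it reaches from about 0.25 to 0.725 m from the base axis. Payload 4 kg.
Tool frame: the origin (TCP) lies at the very end of the fingers, on their centre line; the grasp point (between the pads) lies 19 mm behind it; z points along the fingers, y is the line along which they close (so a half turn about z gives the same grasp; the last joint's range is limited). The gripper opens to 85 mm and grips with 20 to 120 N. Pads are 22 mm wide; open, the fingers measure 114 mm over their backs; the gripper's body (76 mm by 85 mm) begins 54 mm behind the grasp point. The pads swing forward as they close: fully open they stand 13 mm farther back than shut.
Start: joints at [1.19, 0.241, 0.005, 1.335, 0, 1.571], TCP at [0.186, 0.464, 0.231] pointing down, gripper open.
Joint ranges: [-2.72, 2.72], [-1.05, 1.87], [-1.09, 1.28], [-1.99, 2.15], [-1.42, 1.44], [-3.14, 3.14]. Speed limits (rad/s): [2.79, 2.79, 3.14, 3.14, 3.14, 3.14].

INTERFACE

Orientations are given as a unit quaternion [x, y, z, w].
In Python, from workcell import * gives the robot as it stands. The module is installed in compiled form; this text tells all that it offers.
- The arm moves only by the tool send_rows, never from a script. Its argument "steps" is text: rows parted by semicolons, each of 7 numbers parted by spaces: the opening, from -1 (shut) to 1 (fully open), then the shift along the world's x, y, z in m, then the turn, a rotation vector about the world's x, y, z in rad. A call has exactly 5 rows; each row shifts and turns the commanded pose from where the row before left it; what a row does not reach is not made up. A row lasts 1/12 s, in which the tool goes at most 41.7 mm and 7.16 degrees, less where a joint would pass 70% of its speed; a pose out of reach is approached as far as the arm can. A call is refused whole if a number of a shift passes 0.0417 or a number of a turn 0.125, either way. A call with a gripper value outside its range is refused whole. The fingers move at their own pace and stop on an object; the grip force is fixed at half the most. Time passes only in rows, so rows that do not move let the fingers close, or fill a call up. It gives the time, the measured TCP pose, the force, the opening and the grip force at its end, in the units of the state.
- get_obs(): the state, without advancing time (a new reading comes with each control period).
- camera(name): name is "scene" or "top" or "wrist"; returns a dict with "frame" (480x640x3 uint8, red, green, blue), "range_z" (480x640 float32, m along the optical axis (not along the pixel's ray), 0 where there is no reading), "camera_matrix" (3x3 intrinsics, pixels), "extrinsics" (4x4, takes a point from world to camera coordinates); the wrist camera has in their place "T_tool_cam" (4x4, takes a point from camera to tool coordinates, whose origin is the TCP and whose axes are the flange's). Camera axes: x right, y down, z forward; pixel columns grow to the right and rows downward; lengths in m; the calibration is good to about 2 mm. A picture is of the moment at which its call begins: read the wrist's pose just before it.
- job_done(): hands the job in; it is judged then, once.
The state is a dict: "clock": time; "joint_pos": joint angles; "joint_vel": joint speeds; "tau": joint torques, N m; "eef_pos": TCP position; "tool_rot": TCP orientation; "ft_force": force on the tool from outside, world axes, zero at the start; "ft_torque": the same for the moment, N m; "grip_width": finger opening in m; "grasp_force": force on a finger pad.
Only numpy, scipy, OpenCV 4.12 (cv2) and the standard library are available. Lean on these libraries where they do the work, as an engineer would, in place of code of your own. Each camera call takes 0.05 s, during which the arm holds its last target. There are 200 camera calls.

TASK

Clamp the power adapter that lies in the test fixture: reach in under the fixture's lamp bar without bumping the bar, and press the sprung clamp lever down until its detent holds it by itself with your hand off. Then turn the bar knob on the load box clockwise until the sliding pointer stands in line with the raised mark, creeping up so that it never runs more than about a centimetre past the mark. Leave the adapter in its nest, and the spare adapter and the screwdriver where they lie.

Things in the scene. Friction and masses are not known exactly. Their poses are not given: they have to be found in the camera images.
- clamp: Test fixture, fixed: aluminium base plate 250 x 210 x 12 mm; origin at the centre of its underside; +x from its front (lever's free end, robot side) to its back (hinge), z up. Black nest fences at its centre, 26 mm high. Lamp posts 14 mm across at x = -70, y = +/-96 mm. Detent post 24 x 22 mm, 94 mm high, at x = -30, y = +51 mm. The lever's hinge axis runs along y at x = +90, z = 70 mm.
- lever (a joint): Angle of the clamp lever, rad: 0 raised (as it starts, 0.40 above level), 0.40 fully down, level, at a firm stop. A spring resists with 3 to 5 N at the pad, rising to about 15 N from 0.26 on; past about 0.34 the detent snaps over and holds it at 0.385 to 0.40 when let go (some 5 N up at the pad would undo it). Let go before that, it springs back up.
- lever_pad (a point): Centre of the top face of the black press pad at the lever's free end: 42 mm along the lever, 64 mm across. In the lever's own (level) frame it lies 163 mm from the hinge axis and 13 mm above it. Raised, it is about 145 mm above the bench, its top sloping 0.40 rad (front higher); fully down, 83 mm above the bench and about 18 mm nearer the fixture's front.
- lamp_bar: Aluminium light bar right above the press pad, 212 mm long across the fixture, 40 mm deep, 26 mm high; origin at the centre of its underside, 270 mm above the bench. No room for an upright gripper at the pad: come from the fixture's front with the tool leaning about 40 degrees, fingers pointing forward and down. Over 8 N on it is a bump.
- adapter: White power adapter block 80 x 56 x 34 mm, loose in the fixture's nest under the lever, origin at the centre of its underside.
- load_box: Grey load box, fixed to the bench, 210 (x) x 220 (y) x 90 mm high; origin at the centre of its underside; +x from front (knob side) to back (scale side). The knob's axis stands at x = -50, y = 0 mm; the black scale lies along y on the top at the back. Two terminals 18 mm across, 10 mm high, on the top at x = -85, y = +/-90 mm.
- knob (a joint): Angle of the black bar knob on top of the load box, rad, 0 as it starts, up to 4.4; grows clockwise seen from above; stays where left (friction 0.06 N m). At 0 the bar lies along the box's x axis.
- knob_grip (a point): On the knob's axis at the height to grip, 120 mm above the bench. The grip bar is 64 mm long, 16 mm wide, 30 mm high, its top 128 mm above the bench, on a disc 68 mm across whose top is 99 mm above the bench.
- pointer_tip (a point): Top of the back end of the steel pointer, 5 mm wide, 104 mm above the bench, that slides along the scale. It starts at the box's left (+y) end and moves 25 mm towards the box's -y for each radian of knob turn.
- mark: Raised aluminium mark rib, 6 mm wide (y), 18 mm long, 14 mm high, fixed on the box's top just behind the pointer's track; origin at the middle of the rib's front end, on the box's top; axes parallel to the box's. In line means that the pointer tip has the same y as this origin along the scale. It lies 25 to 65 mm along the track from the pointer's start.
- spare_adapter: Bystander: a second white adapter 80 x 56 x 34 mm lying on the bench between the fixture and the load box; origin at the centre of its underside.
- screwdriver: Bystander: screwdriver 190 mm long lying on the bench in front.
There are look-alikes about, which are no part of the job. What is shaped like the adapter but purple or turquoise is not meant.

How it is judged:
On the way, in this order (a step that is already met when the one before it is completed fails the run):
1. the clamp lever is fully down and held there by its detent with the hand off (value of joint lever above 0.37 rad and contact force between clamp and the arm below 0.3 N and contact force between clamp and the fingers below 0.3 N), for 0.3 s.
2. the pointer stands in line with the mark and the knob is still (y of pointer_tip in the frame of mark between -0.003 and 0.003 m and velocity of joint knob between -0.1 and 0.1 rad/s), for 0.2 s.
At the end, for the whole second after the job is handed in: The lever stays latched down by itself (over 0.37 of 0.40 rad), the pointer tip is within 3 mm of the mark's middle along the scale, knob still, the adapter is within 10 mm of the fixture's centre, and the spare adapter and the screwdriver are within 20 mm of where they began (value of joint lever above 0.37 rad and y of pointer_tip in the frame of mark between -0.003 and 0.003 m and velocity of joint knob between -0.05 and 0.05 rad/s and horizontal distance between adapter and clamp below 0.01 m and distance of each of spare_adapter, screwdriver from where it was at the start of the episode below 0.02 m); the robot touches nothing.
It fails at once if the lamp bar is bumped (over 8 N) (contact force between lamp_bar and anything else above 8 N).
It fails at once if the pointer runs more than 12 mm past the mark (y of pointer_tip in the frame of mark below -0.012 m).
It fails at once if the adapter is knocked out of its nest (horizontal distance between adapter and clamp above 0.01 m).
It also fails if it takes over 64 s, if anything falls off the work surface, if the arm or the gripper's body presses on something with over 40 N, if the wrist force passes 120 N, or if a joint passes its speed limit or range.

## Working session

There is one attempt and no reset: what is moved stays moved. The work goes in short steps, Python scripts to look and compute and a tool call to move; the robot and the scene stay as the last step left them, time stands still between calls to the robot, and variables do not carry over. Pictures are saved under pics/ and viewed, at most 10 in all, crops included, and the job is handed in when it is done.

Besides the shell and the picture viewer there is one more tool, called in YAML: its name, and indented under it one key for each argument. send_rows: Moves the arm, as the interface text tells. Its arguments: {"type":"object","properties":{"steps":{"type":"string"}},"required":["steps"]}

```bash
mkdir -p pics; cat > h.py <<'E'
from workcell import *
import numpy as np, cv2, pickle
def grab(n):
    c=camera(n); pickle.dump(c,open(n+'.pkl','wb')); return c
def load(n): return pickle.load(open(n+'.pkl','rb'))
def ray(c,u,v,z):
    K=c['camera_matrix'];E=c['extrinsics'];R=E[:3,:3];t=E[:3,3]
    d=R.T@np.linalg.solve(K,[u,v,1.]);o=-R.T@t
    return o+d*(z-o[2])/d[2]
def cloud(c):
    K=c['camera_matrix'];E=c['extrinsics'];D=c['range_z']
    v,u=np.mgrid[:480,:640]
    P=np.stack([(u-K[0,2])/K[0,0]*D,(v-K[1,2])/K[1,1]*D,D],-1)
    W=(P-E[:3,3])@E[:3,:3]; W[D==0]=np.nan
    return W
def proj(c,p):
    q=c['extrinsics'][:3,:3]@np.array(p)+c['extrinsics'][:3,3]; q=c['camera_matrix']@q; return q[:2]/q[2]
E
python3 - <<'E'
from h import *
for n in('top','scene'):
    c=grab(n); cv2.imwrite(f'pics/{n}0.png',c['frame'][:,:,::-1])
    print(c['camera_matrix'],c['extrinsics'])
o=get_obs(); print(o)
E
```

```text
[[485.8583207    0.         317.07675562]
 [  0.         485.8583207  242.15804824]
 [  0.           0.           1.        ]] [[-0.00193198 -0.99999274  0.00328496  0.09275305]
 [-0.99764744  0.00170232 -0.06853245  0.6185324 ]
 [ 0.06852636 -0.00340964 -0.99764348  1.19179777]
 [ 0.          0.          0.          1.        ]]
[[455.80616758   0.         316.27483112]
 [  0.         455.80616758 242.13633679]
 [  0.           0.           1.        ]] [[-0.13503294  0.9907536   0.01316874 -0.02384781]
 [ 0.64185763  0.09759027 -0.76058853 -0.26634259]
 [-0.75484097 -0.09425205 -0.64910066  1.42358087]
 [ 0.          0.          0.          1.        ]]
{'clock': 0.1, 'joint_pos': array([1.18997239e+00, 2.41350462e-01, 3.88699368e-03, 1.33519259e+00,
       1.78351576e-06, 1.57081706e+00]), 'joint_vel': array([ 2.76207219e-04, -2.42013919e-03,  4.48189664e-03,  6.08842530e-05,
       -5.01999490e-04, -1.99464789e-03]), 'tau': array([ 4.04135617e-04, -3.73135757e+01,  2.53011113e+01,  1.08177104e-02,
        6.87929355e-05, -3.60765071e-06]), 'eef_pos': array([0.18563814, 0.46366975, 0.23050627]), 'tool_rot': array([ 1.89273531e-01,  9.81923961e-01, -9.12894842e-04, -1.76856169e-04]), 'ft_force': array([-0.25359496, -0.03757363, -0.37171293]), 'ft_torque': array([ 0.05124741, -0.04836707, -0.01028285]), 'grasp_force': 0.0, 'grip_width': 0.08536994694113602}
```

View pics/top0.png

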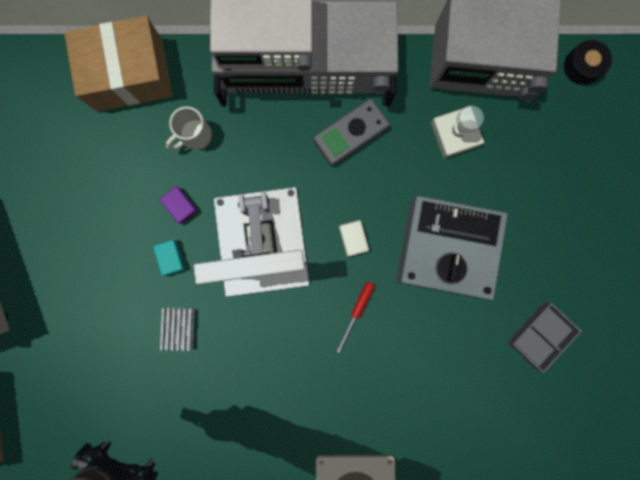

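View pics/scene0.png

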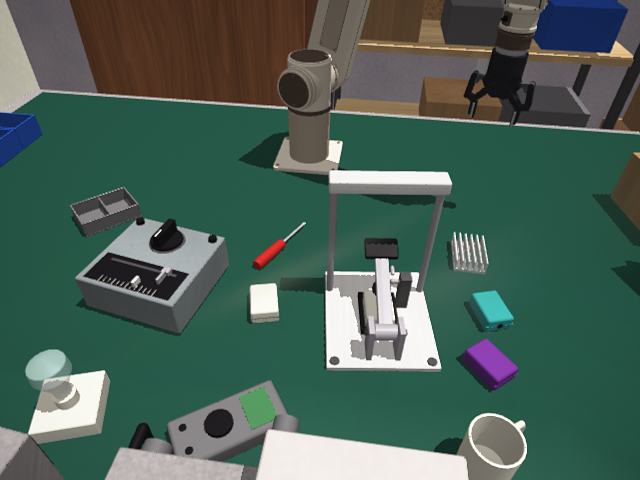

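The top view shows the fixture plate around (262,240), with the lamp bar at (250,267). The load box is at (453,248), with the knob at (452,267), the mark at about (455,212) and the pointer at about (436,222). The spare is at (354,238) and the screwdriver at (357,315). Next I'll measure these.

```bash
python3 - <<'E'
from h import *
c=load('top');W=cloud(c);s=load('scene');S=cloud(s)
def rect(m,z,name,c=c):
    m=cv2.morphologyEx(m.astype(np.uint8),cv2.MORPH_OPEN,np.ones((3,3)))
    k=max(cv2.findContours(m,0,2)[0],key=cv2.contourArea)
    pts=np.array([ray(c,*p,z)[:2] for p in k[:,0]],np.float32)
    r=cv2.minAreaRect(pts*1000); print(name,np.round(r[0],1),np.round(r[1],1),round(r[2],1)); return r
def roi(u0,u1,v0,v1):
    m=np.zeros((480,640),bool);m[v0:v1,u0:u1]=1;return m
Z=W[...,2]; hsv=cv2.cvtColor(c['frame'],cv2.COLOR_RGB2HSV)
g=(hsv[...,0]>70)&(hsv[...,0]<90)&(hsv[...,1]>100)
# white plate (height 12mm)
pl=roi(205,315,180,300)&(Z>.004)&(Z<.03); rect(roi(205,315,180,300)&(Z>.004)&(Z<.2),.012,'plate')
rect(roi(180,320,240,300)&(Z>.24)&(Z<.33),.296,'bar')
print('bar z',np.nanmedian(Z[roi(180,320,240,300)&(Z>.24)]), 'plate z',np.nanmedian(Z[pl]))
b=roi(390,520,190,310)&(Z>.075)&(Z<.15); rect(b,.09,'box top'); print('box z',np.nanmedian(Z[b]))
k=roi(430,475,245,295)&(Z>.115); rect(k,.128,'knob bar');print(np.nanmax(Z[k]), k.sum())
# scene cam same
Zs=S[...,2]
r=(Zs>.24)&(Zs<.33)&roi(320,460,160,205); rect(r,.296,'bar scene',s); print(np.nanmedian(Zs[r]))
r=(Zs>.115)&roi(140,195,210,260); P=S[r]; print('knob scene',r.sum(),np.nanmean(P,0),np.nanmax(P[:,2]))
r=(Zs>.075)&(Zs<.15)&roi(75,235,205,340); rect(r,.09,'box scene',s)
im=c['frame'][180:310,180:520,::-1]
cv2.imwrite('pics/topc.png',cv2.resize(im,None,fx=2.3,fy=2.3,interpolation=cv2.INTER_CUBIC))
im2=s['frame'][205:340,70:240,::-1]
cv2.imwrite('pics/scb.png',cv2.resize(im2,None,fx=4,fy=4,interpolation=cv2.INTER_CUBIC))
E
```

```text
plate [666.2 238.2] [160.2 210.4] 7.1
bar [552.5 222.8] [ 40.1 211.3] 7.6
bar z 0.29579285161691227 plate z 0.011911118780708323
box top [ 601.  -230.6] [221.  209.4] 79.0
box z 0.09041926762777683
knob bar [ 552.  -221.3] [18.6 64.3] 79.3
0.133319631866687 237
bar scene [585.4 227.4] [ 97.9 210.5] 7.9
0.2935062320159641
knob scene 256 [ 0.55771324 -0.21977505  0.1245864 ] 0.13030072310699828
box scene [ 600.7 -224.7] [228.  235.6] 79.0
```

View pics/scb.png

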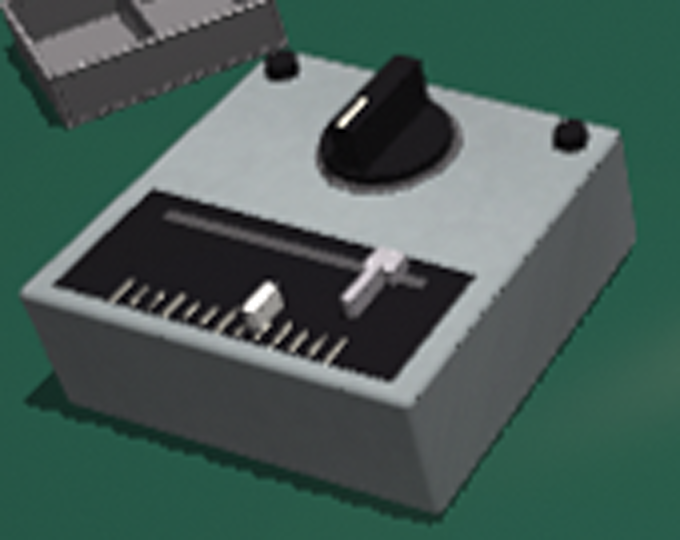

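The box crop shows the mark rib at scene px (136,279), the pointer tip at about (158,280), and the knob bar along box x. Next I'll measure pad, pointer and mark in both views.

```bash
cat >> h.py <<'E'
BO=np.array([.601,-.2306]);BY=np.radians(-11.0)
FO=np.array([.622,.232]);FY=np.radians(7.5)
def loc(p,O,Y):
    d=np.asarray(p)[...,:2]-O; c,s=np.cos(Y),np.sin(Y)
    return np.stack([d[...,0]*c+d[...,1]*s,-d[...,0]*s+d[...,1]*c],-1)
E
python3 - <<'E'
from h import *
for n in('top','scene'):
    c=load(n);W=cloud(c);L=loc(W,BO,BY);Z=W[...,2];g=cv2.cvtColor(c['frame'],cv2.COLOR_RGB2GRAY)
    # scale area rays on z=.104
    v,u=np.mgrid[:480,:640]
    R=np.array([[ray(c,uu,vv,.104) for uu in range(640)] for vv in range(180,345)]);RL=loc(R,BO,BY)
    G=g[180:345];ZZ=Z[180:345]
    print(n)
    m=(G>85)&(RL[...,0]>.0)&(RL[...,0]<.1)&(abs(RL[...,1])<.1)
    N,lab,st,ce=cv2.connectedComponentsWithStats(m.astype(np.uint8))
    for i in range(1,N):
        if st[i,4]>=6:
            q=lab==i; print(st[i,4],np.round(ce[i]+[0,180],1),'box xy range',np.round(RL[q].min(0)*1e3),np.round(RL[q].max(0)*1e3),np.round(RL[q].mean(0)*1e3,1),'z',np.round(np.nanmax(ZZ[q]),3),'cloudxy',np.round(np.nanmedian(L[180:345][q][ZZ[q]>.097],0)*1e3,1))
    LF=loc(W,FO,FY)
    k=(abs(LF[...,1])<.036)&(LF[...,0]>-.085)&(LF[...,0]<-.03)&(Z>.12)&(Z<.165)&(g<70)
    if k.sum(): print('pad',k.sum(),np.round(LF[k].min(0)*1e3),np.round(LF[k].max(0)*1e3),np.round(np.percentile(Z[k],[5,50,95]),3))
c=load('wrist') if 0 else camera('wrist'); print(c['T_tool_cam'])
im=load('top')['frame'][195:310,395:520,::-1]
cv2.imwrite('pics/tb.png',cv2.resize(im,None,fx=5,fy=5,interpolation=cv2.INTER_CUBIC))
E
```

```text
top
1197 [460.  232.1] box xy range [   0. -100.] [100. 100.] [36.5 -3.8] z 0.108 cloudxy [79.4 14.5]
88 [436.1 224.3] box xy range [28. 46.] [68. 63.] [43.8 54.1] z 0.106 cloudxy [39.7 53.3]
scene
1425 [144.3 259.1] box xy range [  0. -96.] [100. 100.] [26.1 -1.7] z 0.105 cloudxy [43.6 55.7]
7 [100.7 276.7] box xy range [ 91. -50.] [100. -48.] [ 96.  -49.4] z 0.093 cloudxy [nan nan]
84 [135.3 281.1] box xy range [69. 10.] [99. 30.] [84.  19.2] z 0.106 cloudxy [80.4 16.6]
6 [104.5 278. ] box xy range [ 93. -41.] [100. -40.] [ 96.5 -40.4] z 0.092 cloudxy [nan nan]
6 [109.2 279. ] box xy range [ 93. -32.] [ 99. -29.] [ 95.8 -30.4] z 0.093 cloudxy [nan nan]
10 [113.8 280.1] box xy range [ 90. -22.] [100. -18.] [ 95.3 -20.4] z 0.093 cloudxy [nan nan]
8 [126.8 284.1] box xy range [93.  7.] [99. 11.] [96.1  9. ] z 0.092 cloudxy [nan nan]
10 [140.8 287.2] box xy range [89. 37.] [99. 40.] [94.1 38.3] z 0.093 cloudxy [nan nan]
8 [144.8 289.1] box xy range [93. 46.] [99. 50.] [95.9 48.1] z 0.092 cloudxy [nan nan]
8 [154.  291.5] box xy range [91. 66.] [100.  69.] [95.4 67.6] z 0.093 cloudxy [nan nan]
pad 661 [-74. -31.] [-34.  34.] [0.135 0.144 0.152]
[[-8.44311180e-04 -9.61408144e-01 -2.75124821e-01  7.00185137e-02]
 [ 9.99999622e-01 -7.55131911e-04 -4.30062584e-04 -2.51483583e-04]
 [ 2.05710139e-04 -2.75125081e-01  9.61408419e-01 -1.41626089e-01]
 [ 0.00000000e+00  0.00000000e+00  0.00000000e+00  1.00000000e+00]]
  return np.nanmean(a, axis, out=out, keepdims=keepdims)
```

View pics/tb.png

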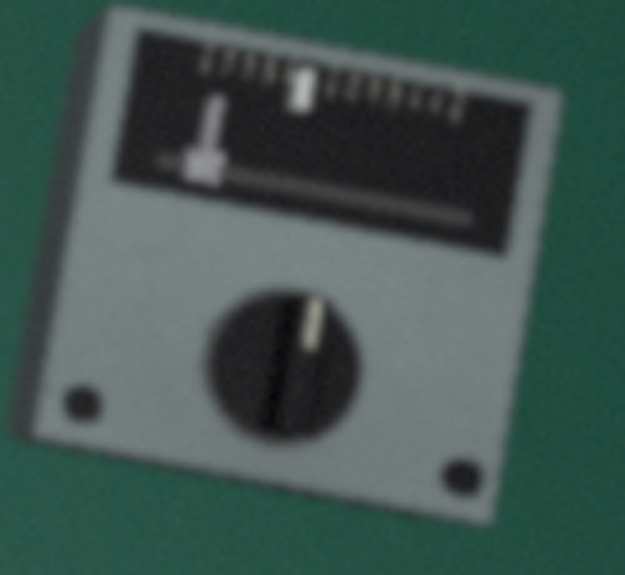

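The pointer reads y≈+54 mm and the mark ≈+16 mm in the box frame, so the knob needs about 1.5 rad. The pad centre is at fixture x −54, z 144, as expected. Now I'll move to the front of the fixture, shut the gripper and lean the tool.

send_rows:
  steps: "-1 0.0196 -0.0167 0 0 0 0.102; -1 0.0196 -0.0167 0 0 0 0.102; -1 0.0196 -0.0167 0 0 0 0.102; -1 0.0196 -0.0167 0 0 0 0.102; -1 0.0196 -0.0167 0 0 0 0.102"

```text
clock: 0.57
eef_pos: [0.2844, 0.3797, 0.231]
tool_rot: [-0.067, 0.998, -0.0, -0.0]
ft_force: [0.6, 0.2, -0.6]
grip_width: 0.0259
grasp_force: 0.0
```

send_rows:
  steps: "-1 0.0196 -0.0167 0 0.0146 -0.111 0; -1 0.0196 -0.0167 0 0.0146 -0.111 0; -1 0.0196 -0.0167 0 0.0146 -0.111 0; -1 0.0196 -0.0167 0 0.0146 -0.111 0; -1 0.0196 -0.0167 0 0.0146 -0.111 0"

```text
clock: 0.98
eef_pos: [0.3827, 0.2964, 0.2321]
tool_rot: [-0.062, 0.958, 0.019, 0.278]
ft_force: [0.5, -0.1, 0.2]
grip_width: -0.0004
grasp_force: 0.0
```

send_rows:
  steps: "-1 0.0196 -0.0167 0 0.0146 -0.111 0; -1 0.0196 -0.0167 0 0.0146 -0.111 0; -1 0.0196 -0.0167 0 0 0 0; -1 0.0196 -0.0167 0 0 0 0; -1 0.0196 -0.0167 0 0 0 0"

```text
clock: 1.4
eef_pos: [0.4783, 0.2136, 0.2302]
tool_rot: [-0.061, 0.924, 0.025, 0.378]
ft_force: [-0.4, 0.5, -0.1]
grip_width: -0.0001
grasp_force: 0.0
```

```bash
python3 - <<'E'
from h import *
o=get_obs();print(o['eef_pos'],o['tool_rot'],o['joint_pos'].round(2))
s=grab('scene');w=camera('wrist')
a=cv2.resize(s['frame'],(400,300)); b=cv2.resize(w['frame'],(400,300))
cv2.imwrite('pics/a1.png',np.hstack([s['frame'][60:360,220:520],b])[:,:,::-1])
E
```

```text
[0.47831122 0.21358372 0.23021234] [-0.06065425  0.92350272  0.02520349  0.37792668] [ 0.61 -0.15 -0.72  0.28 -0.33  0.35]
```

View pics/a1.png

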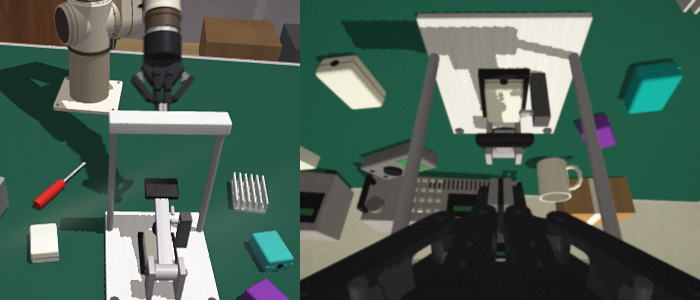

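The view shows the tool centred between the posts and lined up with the pad, with the bar clear. I'll approach along the tool axis.

send_rows:
  steps: "-1 0.0152 0.0021 -0.0148 0 0 0; -1 0.0152 0.0021 -0.0148 0 0 0; -1 0.0152 0.0021 -0.0148 0 0 0; -1 0.0152 0.0021 -0.0148 0 0 0; -1 0.0152 0.0021 -0.0148 0 0 0"

```text
clock: 1.92
eef_pos: [0.5548, 0.2258, 0.1561]
tool_rot: [-0.06, 0.924, 0.025, 0.378]
ft_force: [-59.5, -11.2, 46.6]
grip_width: 0.0001
grasp_force: 42.2
```

send_rows:
  steps: "-1 0.0025 0.0003 -0.0025 0 0 0; -1 0.0025 0.0003 -0.0025 0 0 0; -1 0.0025 0.0003 -0.0025 0 0 0; -1 0 0 0 0 0 0; -1 0 0 0 0 0 0"

```text
clock: 2.33
eef_pos: [0.5471, 0.2246, 0.1374]
tool_rot: [-0.066, 0.929, 0.024, 0.364]
ft_force: [-53.1, -3.8, 23.2]
grip_width: -0.0001
grasp_force: 26.4
```

Contact came early: about 59 N along the tool axis, and the tip slipped at the pad's front edge. I'll back straight off, then look.

send_rows:
  steps: "-1 -0.015 -0.002 0 0 0 0; -1 -0.012 -0.0016 0.002 0 0 0; -1 -0.012 -0.0016 0.005 0 0 0; -1 -0.012 -0.0016 0.005 0 0 0; -1 0 0 0 0 0 0"

```text
clock: 2.75
eef_pos: [0.5099, 0.2196, 0.1623]
tool_rot: [-0.06, 0.923, 0.025, 0.378]
ft_force: [0.3, 0.4, 0.1]
grip_width: -0.0003
grasp_force: 0.0
```

```bash
python3 - <<'E'
from h import *
o=get_obs();print(o['clock'],o['eef_pos'],o['tool_rot'],o['joint_pos'].round(2),o['ft_force'],o['grip_width'])
s=grab('scene');w=camera('wrist');pickle.dump(w,open('wrist.pkl','wb'))
W=cloud(s);LF=loc(W,FO,FY);Z=W[...,2]
g=cv2.cvtColor(s['frame'],cv2.COLOR_RGB2GRAY)
k=(abs(LF[...,1])<.04)&(LF[...,0]>-.1)&(LF[...,0]<-.03)&(Z>.07)&(Z<.165)&(g<70)
print('pad',k.sum(),np.round(LF[k].min(0)*1e3),np.round(LF[k].max(0)*1e3),np.round(np.percentile(Z[k],[5,50,95]),3))
r=(Z>.285)&(Z<.32)&(LF[...,0]>-.12)&(abs(LF[...,1])<.12)&(LF[...,0]<-.02);print('bar',np.nanmean(LF[r],0))
# fingertip zone in wrist depth
T=w['T_tool_cam'];K=w['camera_matrix'];D=w['range_z'];v,u=np.mgrid[:480,:640]
P=np.stack([(u-K[0,2])/K[0,0]*D,(v-K[1,2])/K[1,1]*D,D],-1)@T[:3,:3].T+T[:3,3]
m=(D>0)&(abs(P[...,1])<.03)&(abs(P[...,0])<.03)&(P[...,2]>-.03)&(P[...,2]<.02)
print('tip tool-frame',m.sum(),P[m].min(0),P[m].max(0))
cv2.imwrite('pics/a2.png',np.hstack([cv2.resize(s['frame'][60:360,220:520],(450,450)),w['frame'][150:,170:520][:,:,:].copy()[:330].__getitem__(slice(None)) if 0 else cv2.resize(w['frame'][180:480,170:470],(450,450))])[:, :, ::-1][:, :800])
E
```

```text
2.75 [0.50993302 0.21957576 0.1622546 ] [-0.0604172   0.92331775  0.0254907   0.37839704] [ 0.57  0.03 -0.79  0.03 -0.3   0.32] [0.25122441 0.42323273 0.12111678] -0.00034346891946433284
pad 660 [-73. -31.] [-33.  34.] [0.135 0.144 0.152]
bar [-0.06186756  0.00011982]
tip tool-frame 2227 [ 0.00722086 -0.01399286 -0.02999408] [ 0.01320886  0.01330875 -0.00269875]
```

View pics/a2.png

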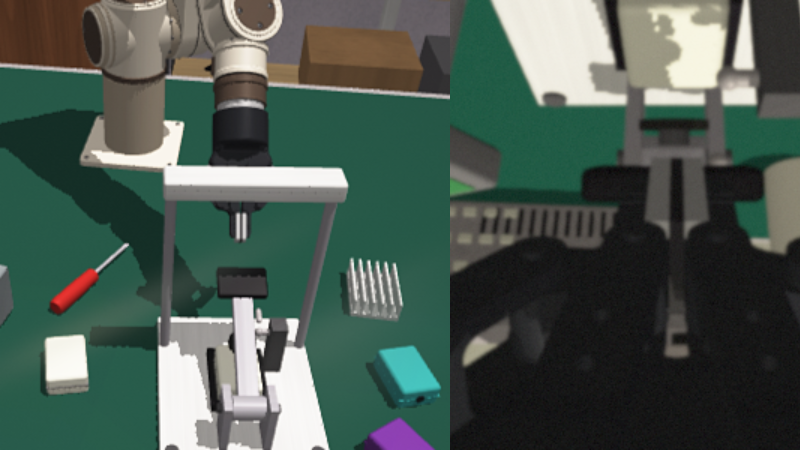

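The bar is untouched and the lever is back up. The tip is about ±11 mm thick, so its lower corner caught the pad's front edge. I'll lean a bit more and set that corner down onto the middle of the pad from above.

send_rows:
  steps: "-1 0.0075 0.001 0.003 0.0026 -0.0194 0; -1 0.0075 0.001 0.003 0.0026 -0.0194 0; -1 0.0075 0.001 0.002 0.0026 -0.0194 0; -1 0.0075 0.001 0.002 0.0026 -0.0194 0; -1 0.0075 0.001 0 0.0026 -0.0194 0"

```text
clock: 3.27
eef_pos: [0.5505, 0.2247, 0.1724]
tool_rot: [-0.058, 0.903, 0.028, 0.424]
ft_force: [1.1, 0.2, -0.2]
grip_width: 0.0001
grasp_force: 0.0
```

send_rows:
  steps: "-1 0.0073 0.001 -0.0033 0 0 0; -1 0.0073 0.001 -0.0033 0 0 0; -1 0.0073 0.001 -0.0033 0 0 0; -1 0 0 0 0 0 0; -1 0 0 0 0 0 0"

```text
clock: 3.68
eef_pos: [0.5713, 0.2271, 0.1612]
tool_rot: [-0.058, 0.904, 0.028, 0.423]
ft_force: [0.4, -0.3, 0.2]
grip_width: -0.0
grasp_force: 0.0
```

send_rows:
  steps: "-1 0 0 -0.005 0 0 0; -1 -0.0015 -0.0002 -0.004 0 0 0; -1 -0.0035 -0.0005 -0.0076 0 0 0; -1 -0.0035 -0.0005 -0.0076 0 0 0; -1 0 0 0 0 0 0"

```text
clock: 4.1
eef_pos: [0.562, 0.2261, 0.1372]
tool_rot: [-0.059, 0.904, 0.028, 0.423]
ft_force: [1.9, 1.2, 2.6]
grip_width: -0.0
grasp_force: 1.4
```

send_rows:
  steps: "-1 -0.0029 -0.0004 -0.009 0 0 0; -1 -0.0026 -0.0003 -0.009 0 0 0; -1 -0.0022 -0.0003 -0.009 0 0 0; -1 -0.0017 -0.0002 -0.009 0 0 0; -1 -0.0012 -0.0002 -0.009 0 0 0"

```text
clock: 4.52
eef_pos: [0.5566, 0.2265, 0.1]
tool_rot: [-0.056, 0.9, 0.03, 0.431]
ft_force: [3.0, -1.1, 8.5]
grip_width: 0.0002
grasp_force: 4.5
```

send_rows:
  steps: "-1 0 0 -0.003 0 0 0; -1 0 0 -0.003 0 0 0; -1 0 0 -0.002 0 0 0; -1 0 0 0 0 0 0; -1 0 0 0 0 0 0"

```text
clock: 4.93
eef_pos: [0.553, 0.2256, 0.0883]
tool_rot: [-0.058, 0.902, 0.029, 0.426]
ft_force: [-13.0, -2.9, 21.1]
grip_width: -0.0003
grasp_force: 10.5
```

send_rows:
  steps: "-1 0.001 0 -0.003 0 0 0; -1 0.001 0 -0.002 0 0 0; -1 0 0 0 0 0 0; -1 0 0 0 0 0 0; -1 0 0 0 0 0 0"

```text
clock: 5.35
eef_pos: [0.5573, 0.2265, 0.0875]
tool_rot: [-0.057, 0.9, 0.03, 0.43]
ft_force: [-19.9, -4.4, 34.7]
grip_width: -0.0002
grasp_force: 17.5
```

send_rows:
  steps: "-1 0 0 0.008 0 0 0; -1 0 0 0.008 0 0 0; -1 -0.006 -0.0008 0.008 0 0 0; -1 -0.01 -0.0013 0.009 0 0 0; -1 -0.01 -0.0013 0.009 0 0 0"

```text
clock: 5.77
eef_pos: [0.5265, 0.2207, 0.1207]
tool_rot: [-0.059, 0.904, 0.028, 0.422]
ft_force: [0.8, 0.2, -0.4]
grip_width: 0.0001
grasp_force: 0.0
```

```bash
python3 - <<'E'
from h import *
o=get_obs();print(o['clock'],o['eef_pos'],o['ft_force'])
s=grab('scene')
W=cloud(s);LF=loc(W,FO,FY);Z=W[...,2]
g=cv2.cvtColor(s['frame'],cv2.COLOR_RGB2GRAY)
k=(abs(LF[...,1])<.04)&(LF[...,0]>-.1)&(LF[...,0]<-.03)&(Z>.07)&(Z<.165)&(g<70)
print('pad',k.sum(),np.round(LF[k].min(0)*1e3),np.round(LF[k].max(0)*1e3),np.round(np.percentile(Z[k],[5,50,95]),3))
cv2.imwrite('pics/a3.png',s['frame'][60:460,200:520,::-1])
E
```

```text
5.7667 [0.52647841 0.22069645 0.12072608] [ 0.76159557  0.20206003 -0.39100891]
pad 511 [-100.  -31.] [-49.  33.] [0.08  0.084 0.087]
```

View pics/a3.png

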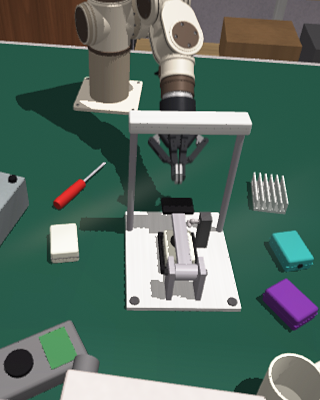

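The lever is latched: the pad reads 84 mm with the hand off, and the bar and adapter look undisturbed. I'll retreat and go over to the knob, straightening the tool and opening the gripper.

send_rows:
  steps: "-1 -0.025 -0.003 0.028 0 0 0; -1 -0.025 -0.003 0.028 0 0 0; -1 -0.025 -0.003 0.028 0 0 0; -1 -0.025 -0.003 0.028 0 0 0; -1 -0.025 -0.003 0.028 0 0 0"

```text
clock: 6.23
eef_pos: [0.4009, 0.205, 0.2611]
tool_rot: [-0.059, 0.904, 0.027, 0.422]
ft_force: [1.4, 1.2, 0.8]
grip_width: 0.0002
grasp_force: 0.0
```

send_rows:
  steps: "1 0.01 -0.0284 0 -0.0163 0.1236 0; 1 0.01 -0.0284 0 -0.0163 0.1236 0; 1 0.01 -0.0284 0 -0.0163 0.1236 0; 1 0.01 -0.0284 0 -0.0163 0.1236 0; 1 0.01 -0.0284 0 -0.0163 0.1236 0"

```text
clock: 6.65
eef_pos: [0.4524, 0.0647, 0.263]
tool_rot: [-0.065, 0.99, 0.009, 0.126]
ft_force: [1.7, 1.3, 0.2]
grip_width: 0.0603
grasp_force: 0.0
```

send_rows:
  steps: "1 0.01 -0.0284 0 -0.0163 0.1236 0; 1 0.01 -0.0284 0 -0.0163 0.1236 0; 1 0.01 -0.0284 0 0 0 -0.081; 1 0.01 -0.0284 0 0 0 -0.081; 1 0.01 -0.0284 0 0 0 -0.081"

```text
clock: 7.07
eef_pos: [0.503, -0.0782, 0.2587]
tool_rot: [0.059, 0.998, 0.0, 0.001]
ft_force: [0.7, 0.4, 0.2]
grip_width: 0.0855
grasp_force: 0.0
```

send_rows:
  steps: "1 0.01 -0.0284 0 0 0 -0.081; 1 0.01 -0.0284 -0.005 0 0 0; 1 0.01 -0.0284 -0.005 0 0 0; 1 0.01 -0.0284 -0.005 0 0 0; 1 0.01 -0.0284 -0.005 0 0 0"

```text
clock: 7.48
eef_pos: [0.5523, -0.22, 0.2398]
tool_rot: [0.097, 0.995, 0.0, 0.002]
ft_force: [0.0, -0.3, -0.7]
grip_width: 0.0853
grasp_force: 0.0
```

```bash
cat >> h.py <<'E'
from scipy.spatial.transform import Rotation as Ro
def wrist():
    o=get_obs();w=camera('wrist')
    T=np.eye(4);T[:3,:3]=Ro.from_quat(o['tool_rot']).as_matrix();T[:3,3]=o['eef_pos']
    w['extrinsics']=np.linalg.inv(T@w['T_tool_cam']);pickle.dump(w,open('wrist.pkl','wb'));return o,w
E
python3 - <<'E'
from h import *
o,w=wrist()
print(o['clock'],o['eef_pos'],Ro.from_quat(o['tool_rot']).as_matrix().round(3),o['joint_pos'].round(2),o['grip_width'])
cv2.imwrite('pics/w1.png',w['frame'][:,:,::-1])
W=cloud(w);L=loc(W,BO,BY);Z=W[...,2]
k=(Z>.12)&(Z<.14)&(abs(L[...,1])<.06)&(L[...,0]<0)
print('knob top',k.sum(),L[k].min(0),L[k].max(0),L[k].mean(0),np.median(Z[k]))
k=(Z>.1)&(Z<.115)&(L[...,0]>.02)&(L[...,0]<.11)&(abs(L[...,1])<.1)
N,lab,st,ce=cv2.connectedComponentsWithStats(k.astype(np.uint8))
for i in range(1,N):
    if st[i,4]>15:
        q=lab==i;print(st[i],L[q].min(0).round(4),L[q].max(0).round(4),L[q].mean(0).round(4),np.median(Z[q]).round(4))
E
```

```text
7.4833 [ 0.55234413 -0.21996938  0.23978996] [[-0.981  0.193  0.005]
 [ 0.193  0.981 -0.   ]
 [-0.005  0.001 -1.   ]] [-0.38  0.43  0.29  1.43  0.   -0.19] 0.0852893241350701
knob top 2009 [-0.08045885 -0.00959305] [-0.01657953  0.00607295] [-0.05014992 -0.00157989] 0.12683814576367397
[375 317  20  44 451] [0.0291 0.0451] [0.0684 0.0611] [0.0438 0.053 ] 0.1015
[333 362   8  21 144] [0.0711 0.0111] [0.09   0.0171] [0.0799 0.0143] 0.1029
```

View pics/w1.png

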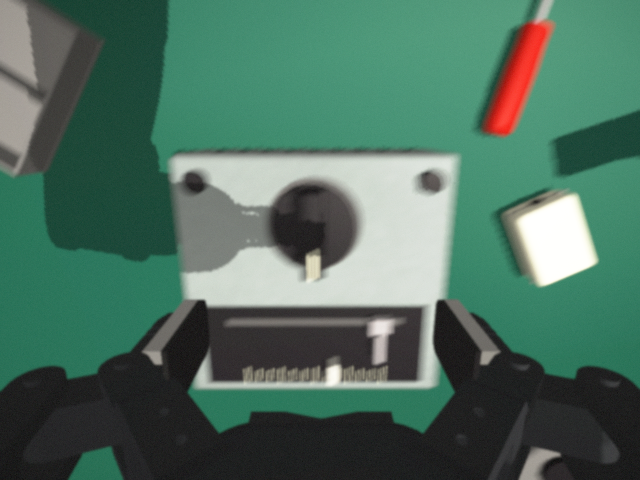

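The wrist view shows the knob on the tool axis, the pointer at box y≈53 mm and the mark at ≈14.3 mm. That leaves about 38.7 mm, or 1.55 rad. I'll descend and grip.

send_rows:
  steps: "1 -0.0002 -0.0003 -0.027 0 0 0; 1 -0.0002 -0.0003 -0.027 0 0 0; 1 -0.0001 -0.0003 -0.027 0 0 0; 1 0 -0.0003 -0.027 0 0 0; 1 0 -0.0003 -0.0265 0 0 0"

```text
clock: 7.95
eef_pos: [0.551, -0.2197, 0.1045]
tool_rot: [0.097, 0.995, 0.0, 0.002]
ft_force: [1.3, -0.4, 0.1]
grip_width: 0.0854
grasp_force: 0.0
```

send_rows:
  steps: "-1 0 0 0 0 0 0; -1 0 0 0 0 0 0; -1 0 0 0 0 0 0; -1 0 0 0 0 0 0; -1 0 0 0 0 0 0"

```text
clock: 8.37
eef_pos: [0.5534, -0.2207, 0.1091]
tool_rot: [0.097, 0.995, -0.001, 0.005]
ft_force: [0.3, -0.8, -0.2]
grip_width: 0.0255
grasp_force: 0.0
```

send_rows:
  steps: "-1 0 0 0 0 0 0; -1 0 0 0 0 0 0; -1 0 0 0 0 0 0; -1 0 0 0 0 0 0; -1 0 0 0 0 0 0"

```text
clock: 8.78
eef_pos: [0.553, -0.2222, 0.1093]
tool_rot: [0.098, 0.995, -0.002, 0.006]
ft_force: [-1.6, -4.1, 5.7]
grip_width: 0.0143
grasp_force: 61.5
```

send_rows:
  steps: "-1 0 0 0 0 0 -0.05; -1 0 0 0 0 0 -0.05; -1 0 0 0 0 0 -0.05; -1 0 0 0 0 0 -0.05; -1 0 0 0 0 0 0"

```text
clock: 9.2
eef_pos: [0.553, -0.222, 0.1093]
tool_rot: [0.197, 0.98, -0.002, 0.006]
ft_force: [-1.6, -4.8, 5.8]
grip_width: 0.0147
grasp_force: 61.5
```

send_rows:
  steps: "-1 0 0 0 0 0 -0.08; -1 0 0 0 0 0 -0.08; -1 0 0 0 0 0 -0.08; -1 0 0 0 0 0 -0.08; -1 0 0 0 0 0 -0.08"

```text
clock: 9.62
eef_pos: [0.5533, -0.2218, 0.1093]
tool_rot: [0.389, 0.921, -0.002, 0.006]
ft_force: [-0.7, -3.4, 4.8]
grip_width: 0.0146
grasp_force: 61.5
```

send_rows:
  steps: "-1 0 0 0 0 0 -0.08; -1 0 0 0 0 0 -0.08; -1 0 0 0 0 0 -0.08; -1 0 0 0 0 0 -0.08; -1 0 0 0 0 0 -0.08"

```text
clock: 10.03
eef_pos: [0.5536, -0.2216, 0.1093]
tool_rot: [0.564, 0.826, -0.002, 0.006]
ft_force: [0.4, -3.4, 4.3]
grip_width: 0.0146
grasp_force: 61.4
```

```bash
cat > pm.py <<'E'
from h import *
o=get_obs();a=Ro.from_quat(o['tool_rot']).as_matrix();print(o['clock'],o['eef_pos'],'az y',np.degrees(np.arctan2(a[1,1],a[0,1])).round(2),o['ft_force'])
for n in('scene','top'):
    c=grab(n);W=cloud(c);L=loc(W,BO,BY);Z=W[...,2]
    g=cv2.cvtColor(c['frame'],cv2.COLOR_RGB2GRAY)
    for nm,x0,x1 in(('pointer',.05,.067),('slider',.03,.045),('mark',.072,.092)):
        k=(Z>.0975)&(Z<.112)&(L[...,0]>x0)&(L[...,0]<x1)&(abs(L[...,1])<.075)
        y=L[...,1][k]; 
        if k.sum(): print(n,nm,k.sum(),'y med',np.median(y).round(4),'mean',y.mean().round(4),np.percentile(y,[5,95]).round(4))
E
python3 pm.py; python3 - <<'E'
from h import *
s=load('scene')['frame'][195:345,70:240];t=load('top')['frame'][180:310,390:520]
cv2.imwrite('pics/p1.png',np.hstack([cv2.resize(s,(400,353),interpolation=2),cv2.resize(t,(353,353),interpolation=2)])[:,:,::-1])
E
```

```text
10.0333 [ 0.55360222 -0.22158358  0.10933559] az y 21.32 [ 0.37205577 -3.39293628  4.25102572]
scene pointer 35 y med 0.0303 mean 0.0295 [0.0255 0.0321]
scene slider 51 y med 0.0309 mean 0.0308 [0.0221 0.0372]
scene mark 43 y med 0.0165 mean 0.0161 [0.0125 0.0189]
top pointer 19 y med 0.0279 mean 0.0279 [0.0251 0.0305]
top slider 41 y med 0.0282 mean 0.0276 [0.0203 0.0348]
top mark 23 y med 0.0145 mean 0.0142 [0.0111 0.0166]
```

View pics/p1.png

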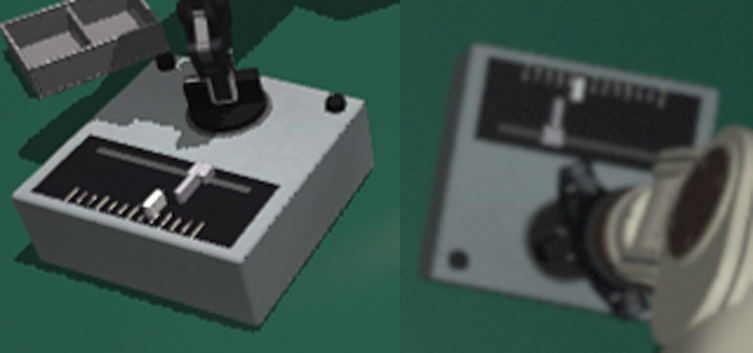

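The pointer is about 13.6 mm short of the mark, with both views agreeing. I'll creep 0.45 rad, then measure again.

send_rows:
  steps: "-1 0 0 0 0 0 -0.09; -1 0 0 0 0 0 -0.09; -1 0 0 0 0 0 -0.09; -1 0 0 0 0 0 -0.09; -1 0 0 0 0 0 -0.09"

```text
clock: 10.55
eef_pos: [0.554, -0.2215, 0.1093]
tool_rot: [0.734, 0.679, -0.002, 0.005]
ft_force: [0.5, -3.0, 4.5]
grip_width: 0.0149
grasp_force: 61.5
```

send_rows:
  steps: "-1 0 0 0 0 0 0; -1 0 0 0 0 0 0; -1 0 0 0 0 0 0; -1 0 0 0 0 0 0; -1 0 0 0 0 0 0"

```text
clock: 10.97
eef_pos: [0.554, -0.2215, 0.1093]
tool_rot: [0.732, 0.681, -0.002, 0.005]
ft_force: [1.5, -2.9, 5.2]
grip_width: 0.0149
grasp_force: 61.5
```

```bash
python3 pm.py
```

```text
10.9667 [ 0.55400631 -0.22149418  0.10931156] az y -4.17 [ 1.52416399 -2.9362795   5.20713535]
scene pointer 30 y med 0.0191 mean 0.0188 [0.0157 0.0206]
scene slider 51 y med 0.0197 mean 0.0191 [0.0108 0.0264]
scene mark 42 y med 0.0164 mean 0.0158 [0.0113 0.0184]
top pointer 19 y med 0.0173 mean 0.017 [0.0147 0.0193]
top slider 43 y med 0.017 mean 0.0173 [0.0098 0.0245]
top mark 26 y med 0.0145 mean 0.015 [0.0112 0.0172]
```

send_rows:
  steps: "-1 0 0 0 0 0 -0.05; -1 0 0 0 0 0 -0.05; -1 0 0 0 0 0 0; -1 0 0 0 0 0 0; -1 0 0 0 0 0 0"

```text
clock: 11.48
eef_pos: [0.5541, -0.2215, 0.1093]
tool_rot: [0.765, 0.644, -0.002, 0.005]
ft_force: [0.8, -3.8, 6.2]
grip_width: 0.0152
grasp_force: 61.6
```

```bash
python3 pm.py
```

```text
11.4833 [ 0.55409129 -0.2215173   0.10933207] az y -9.87 [ 0.79947543 -3.82438397  6.17641641]
scene pointer 33 y med 0.0167 mean 0.0163 [0.0128 0.0187]
scene slider 48 y med 0.0166 mean 0.0166 [0.0076 0.0237]
scene mark 40 y med 0.0164 mean 0.0159 [0.012  0.0186]
top pointer 22 y med 0.0149 mean 0.0148 [0.0122 0.0168]
top slider 43 y med 0.0144 mean 0.0143 [0.0072 0.0214]
top mark 26 y med 0.014 mean 0.0143 [0.0113 0.017 ]
```

The pointer is within about 0.5 mm of the mark. I'll release, lift and check.

send_rows:
  steps: "1 0 0 0 0 0 0; 1 0 0 0 0 0 0; 1 0 0 0 0 0 0; 1 0 0 0 0 0 0; 1 0 0 0 0 0 0"

```text
clock: 12.0
eef_pos: [0.5517, -0.2198, 0.1065]
tool_rot: [0.766, 0.643, -0.003, 0.002]
ft_force: [-0.3, -1.2, 0.2]
grip_width: 0.0743
grasp_force: 0.0
```

send_rows:
  steps: "1 0 0 0 0 0 0; 1 0 0 0 0 0 0; 1 0 0 0.01 0 0 0; 1 0 0 0.02 0 0 0; 1 0 0 0.03 0 0 0"

```text
clock: 12.42
eef_pos: [0.5501, -0.2194, 0.1653]
tool_rot: [0.766, 0.643, -0.004, -0.001]
ft_force: [-0.2, -0.6, 0.5]
grip_width: 0.0852
grasp_force: 0.0
```

send_rows:
  steps: "1 0 0 0.03 0 0 0; 1 0 0 0.03 0 0 0; 1 -0.02 0 0.02 0 0 0; 1 -0.02 0 0 0 0 0; 1 0 0 0 0 0 0"

```text
clock: 12.83
eef_pos: [0.5102, -0.2205, 0.2502]
tool_rot: [0.766, 0.643, -0.003, 0.004]
ft_force: [0.6, 0.8, 0.1]
grip_width: 0.0856
grasp_force: 0.0
```

```bash
python3 pm.py; python3 - <<'E'
from h import *
s=load('scene');W=cloud(s);LF=loc(W,FO,FY);Z=W[...,2]
g=cv2.cvtColor(s['frame'],cv2.COLOR_RGB2GRAY)
k=(abs(LF[...,1])<.04)&(LF[...,0]>-.1)&(LF[...,0]<-.03)&(Z>.07)&(Z<.165)&(g<70)
print('pad',k.sum(),np.round(np.percentile(Z[k],[5,50,95]),3))
cv2.imwrite('pics/f.png',s['frame'][:,:,::-1])
E
```

```text
12.8333 [ 0.51017371 -0.22045412  0.25020991] az y -10.0 [0.60314043 0.77634412 0.07401073]
scene pointer 35 y med 0.0163 mean 0.0159 [0.013 0.018]
scene slider 48 y med 0.0173 mean 0.0167 [0.0084 0.0232]
scene mark 39 y med 0.0163 mean 0.0155 [0.0114 0.0179]
top pointer 21 y med 0.0152 mean 0.0146 [0.0114 0.017 ]
top slider 43 y med 0.0143 mean 0.0136 [0.0064 0.0202]
top mark 24 y med 0.0149 mean 0.0144 [0.0112 0.017 ]
pad 487 [0.08  0.084 0.086]
```

View pics/f.png

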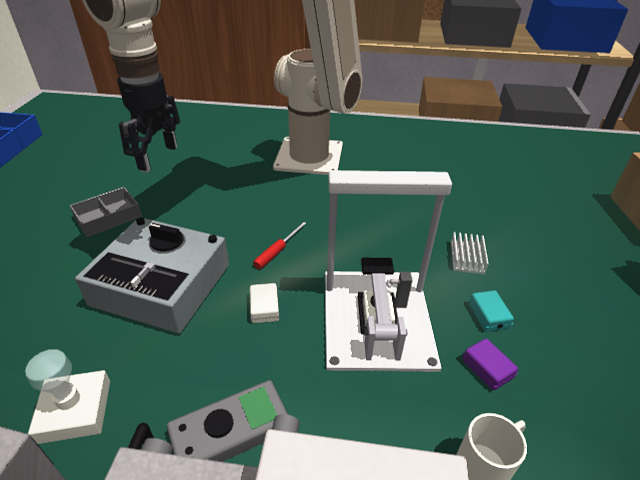

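The pointer at (143,272) is in line with the mark to within about 0.3 mm. The lever pad at (377,265) is still down, the spare adapter (264,302) and screwdriver (280,245) haven't moved, and the arm is clear. I'll hand the job in.

```bash
python3 -c "
from workcell import *
print(job_done())"
```

```text
the job is handed in; nothing more can be done
None
```

The job is handed in with no verdict shown: the lever measured latched down with the hand off, the pointer is within about 0.5 mm of the mark, the spare adapter and screwdriver look unmoved, and the first press slipped off the pad's front edge (about 59 N at the wrist, no sign of a bar bump) before the second latched.

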